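# Clear the drilling chips, then show the camera the hidden drill exit in a mirror

## Task

Holding the scraper block, wipe the three loose metal chips off the metal plate onto the worktop (never push them with the fingers), then stand the scraper upright on the worktop and let go of it. Then take hold of the sprung inspection mirror and turn it until the little camera on its stand sees, near the middle of the mirror, the drill hole in the clamped wooden block, which it cannot see directly. Finish while still holding the mirror at that angle, and leave the tumbler and the spice jar where they are.

Things in the scene. Friction and masses are not known exactly. Their poses are not given: they have to be found in the camera images.
- plate: Fixed dark steel plate, 160 x 220 mm (x, y), 15 mm thick; origin: centre of its underside. A wooden block 90 x 40 x 110 mm (x, y, tall) stands on it at y = -80 mm; its drilled face (y = -60 mm) looks to +y. Clamps at its x ends rise 32 mm. Chips lie within x -45 to 40, y 5 to 90 mm on the open flat rest; wipe them off over the +x or -x edge.
- mark (a point): Centre of the dark drill hole (18 mm wide with a darker burnt ring, 26 mm) in the wooden block's drilled face: plate coordinates (0, -60, 80) mm, 80 mm above the worktop.
- chip0: Loose steel chip, 18 x 14 x 8 mm, about 12 g, lying flat on the plate; origin at the centre of its underside. Off the plate: its origin is under 12 mm above the worktop, or 3 mm or more beyond a plate edge (leaning or heaped, under 30 mm high).
- chip1: Loose steel chip, 18 x 14 x 8 mm, about 12 g, lying flat on the plate; origin at the centre of its underside. Off the plate: its origin is under 12 mm above the worktop, or 3 mm or more beyond a plate edge (leaning or heaped, under 30 mm high).
- chip2: Loose steel chip, 18 x 14 x 8 mm, about 12 g, lying flat on the plate; origin at the centre of its underside. Off the plate: its origin is under 12 mm above the worktop, or 3 mm or more beyond a plate edge (leaning or heaped, under 30 mm high).
- scraper: Loose scraper block standing on its rubber foot, 130 to 210 g; origin: centre of its underside, z up. Foot 30 mm (x) by 110 mm (y) by 16 mm tall; wooden shoulder 26 x 100 mm up to 28 mm; then a wooden grip 22 mm thick (x), 60 mm wide (y), 28 to 75 mm above the underside: pinch it across x from above. It wipes along its x.
- stand: Fixed steel mirror stand, base 220 x 80 x 12 mm reaching from x = -50 to +170 mm of its own frame; origin on the worktop directly under the mirror's pivot. The little black camera (97 mm tall) stands at its +x end and looks along the stand's -x at the mirror.
- lens (a point): Front of the little camera's lens: stand coordinates (120, 0, 80) mm.
- mirror: Upright mirror, glass 58 x 68 mm, frame 64 x 74 mm, swivelling on an upright axis in the glass. Origin on the axis, 40 mm up; +x: the glass's normal, z up. At rest, on a stop, the normal is 0.175 rad counter-clockwise (from above) of the stand's +x; it turns clockwise up to 1.6 rad. A light spring (0.02 to 0.11 N m) returns it when let go.
- mirror_grip (a point): Middle of the mirror's black bar knob, 153 mm above the worktop on the swivel axis: 14 mm thick along the mirror's x (normal), 46 mm wide along the mirror's y, from 135 to 171 mm above the worktop. Nothing else within 60 mm is taller than 117 mm.
- sight: Invisible: the little camera's line of sight after the mirror. Origin on the swivel axis, 80 mm up; +x points along the reflected line, turning twice as far as the mirror. The hole is centred when it lies on this line: then the mirror's normal halves the horizontal angle between the directions from the axis to lens and hole.
- tumbler: Glass tumbler, 74 mm wide, 110 mm tall, a bystander; origin at the centre of its underside.
- spice_jar: Spice jar, 48 mm wide, 100 mm tall, a bystander; origin at the centre of its underside.
Not all that is in view belongs to the job. Several things look just like the scraper: the one meant starts farthest from the robot's base.

How it is judged:
On the way, in this order (a step that is already met when the one before it is completed fails the run):
1. all three chips are off the plate, the scraper in the gripper ((z of chip0 in the frame of plate below 0.012 m or (z of chip0 in the frame of plate below 0.03 m and (x of chip0 in the frame of plate above 0.083 m or x of chip0 in the frame of plate below -0.083 m or y of chip0 in the frame of plate above 0.113 m))) and (z of chip1 in the frame of plate below 0.012 m or (z of chip1 in the frame of plate below 0.03 m and (x of chip1 in the frame of plate above 0.083 m or x of chip1 in the frame of plate below -0.083 m or y of chip1 in the frame of plate above 0.113 m))) and (z of chip2 in the frame of plate below 0.012 m or (z of chip2 in the frame of plate below 0.03 m and (x of chip2 in the frame of plate above 0.083 m or x of chip2 in the frame of plate below -0.083 m or y of chip2 in the frame of plate above 0.113 m))) and contact force between the fingers and scraper above 1 N), for 0.2 s.
2. the scraper stands upright on the worktop, let go (height (world z) of scraper below 0.006 m and angle between scraper's own z axis and vertical below 0.1 rad and contact force between the fingers and scraper below 0.1 N), for 0.2 s.
At the end, for the whole second after the job is handed in: Chips off the plate (origin under 12 mm up or 3 mm past an edge); scraper upright on the worktop (under 6 mm up, tilt under 0.1 rad), let go; fingers hold the mirror (over 0.5 N, under 0.1 rad/s, no prop) with the reflected line of sight within 30 mm sideways of the hole centre (all of step 2 and (z of chip0 in the frame of plate below 0.012 m or (z of chip0 in the frame of plate below 0.03 m and (x of chip0 in the frame of plate above 0.083 m or x of chip0 in the frame of plate below -0.083 m or y of chip0 in the frame of plate above 0.113 m))) and (z of chip1 in the frame of plate below 0.012 m or (z of chip1 in the frame of plate below 0.03 m and (x of chip1 in the frame of plate above 0.083 m or x of chip1 in the frame of plate below -0.083 m or y of chip1 in the frame of plate above 0.113 m))) and (z of chip2 in the frame of plate below 0.012 m or (z of chip2 in the frame of plate below 0.03 m and (x of chip2 in the frame of plate above 0.083 m or x of chip2 in the frame of plate below -0.083 m or y of chip2 in the frame of plate above 0.113 m))) and y of mark in the frame of sight between -0.03 and 0.03 m and x of mark in the frame of sight above 0.1 m and contact force between the fingers and mirror above 0.5 N and angular speed of mirror below 0.1 rad/s and contact force between scraper and mirror below 0.1 N); the arm keeps its last pose, push and grip.
It fails at once if the fingers or arm touch a chip (contact force between any of the fingers, the arm and chip0 above 0.5 N or contact force between any of the fingers, the arm and chip1 above 0.5 N or contact force between any of the fingers, the arm and chip2 above 0.5 N).
It fails at once if a bystander is moved over 25 mm (distance of any of tumbler, spice_jar from where it was at the start of the episode above 0.025 m).
It also fails if it takes over 67 s, if anything falls off the work surface, if the arm or the gripper's body presses on something with over 40 N, if the wrist force passes 120 N, or if a joint passes its speed limit or range.

## Robot

A 6-joint arm with a two-finger parallel gripper is mounted at the origin on the work surface. World frame = base frame: x ahead of the robot, y to its left, z up, the work surface at z = 0. Lengths are in m, angles in rad, forces in N, time in s.
With the tool pointing down it reaches from about 0.4 to 0.825 m from the base axis. Payload 7 kg.
Tool frame: the origin (TCP) lies on the centre line of the jaws, within the pads' length; the fingertips stand 22 mm ahead of it and the grasp point (between the pads) lies 3 mm ahead of it; z points along the fingers, y is the line along which they close (so a half turn about z gives the same grasp; the last joint's range is limited). The gripper opens to 88 mm and grips with 3 to 60 N. Pads are 19 mm wide; open, the fingers measure 130 mm over their backs; the gripper's body (78 mm by 193 mm) begins 47 mm behind the grasp point.
Start: joints at [1.415, 0.359, 0.012, 0, -1.224, -0.288], TCP at [0.29, 0.61, 0.249] pointing down, gripper open.
Joint ranges: [-3.07, 3.07], [-1.43, 2.12], [-1.02, 1.25], [-3.03, 1.67], [-3.05, -0], [-3.03, 3.03]. Speed limits (rad/s): [2.39, 2.39, 3.01, 3.14, 3.14, 3.14].

## Interface

Orientations are given as [roll, pitch, yaw] about the fixed x, y, z axes, in that order (R = Rz(yaw) Ry(pitch) Rx(roll)).
In Python, from station import monitor, viewer, order gives the robot as it stands. The module is installed in compiled form; this text tells all that it offers.
- The arm moves only by the tool servo_tool, never from a script. Its argument "targets" is a list of rows, each an object with "angular": the turn, a rotation vector about the tool's x, y, z in degrees, a list of three; "xyz": the shift along the tool's x, y, z in cm, a list of three; "claw": the finger opening in cm, from 0 to 8.76. A call has 1 to 20 rows; each row shifts and turns the commanded pose from where the row before left it, along the tool's axes as they then stand; what a row does not reach is not made up. A row lasts 1/10 s, in which the tool goes at most 50 mm and 8.59 degrees, less where a joint would pass 70% of its speed; a pose out of reach is approached as far as the arm can. A call is refused whole if a number of a shift passes 5 or a number of a turn 8.59, either way. A call with a gripper value outside its range is refused whole. The fingers move at their own pace and stop on an object; "force" is the grip in N (left out, the last holds). Time passes only in rows, so rows that do not move let the fingers close. It gives the time, the measured TCP pose, the force, the opening and the grip force at its end, in the units of the state.
- monitor.get_state(): the state, without advancing time (a new reading comes with each control period).
- viewer.grab_frame(name): name is "scene" or "top" or "wrist"; returns a dict with "color" (480x640x3 uint8, blue, green, red), "fovy" (degrees; the focal length in pixels is half the picture's height over the tangent of half this angle, whatever the lens; pixels are square), "cx", "cy" (the principal point, pixels), "R" (3x3) and "t" (3): a world point X has camera coordinates R X + t. Camera axes: x right, y down, z forward; pixel columns grow to the right and rows downward; lengths in m; the calibration is good to about 2 mm. A picture is of the moment at which its call begins. There is no depth.
- order.job_done(): hands the job in; it is judged then, once.
The state is a dict: "t": time; "q": joint angles; "qd": joint speeds; "joint_efforts": joint torques, N m; "eef_pos": TCP position; "ee_rot": TCP orientation; "force": force on the tool from outside, world axes, zero at the start; "moment": the same for the moment, N m; "width": finger opening in m; "gripper_force": force on a finger pad.
Only numpy, scipy, OpenCV 4.12 (cv2) and the standard library are available. Lean on these libraries where they do the work, as an engineer would, in place of code of your own. Each camera call takes 0.05 s, during which the arm holds its last target. There are 200 camera calls.

## Working session

There is one attempt and no reset: what is moved stays moved. The work goes in short steps, Python scripts to look and compute and a tool call to move; the robot and the scene stay as the last step left them, time stands still between calls to the robot, and variables do not carry over. Pictures are saved under pics/ and viewed, at most 10 in all, crops included, and the job is handed in when it is done.

Besides the shell and the picture viewer there is one more tool, called after "Request:" as name([rows], argument=value, ...), one row to a line, values as JSON. servo_tool: Moves the arm, as the interface text tells. Its arguments: {"type":"object","properties":{"targets":{"type":"array"},"force":{"type":"number"}},"required":["targets"]}

```bash
mkdir -p pics; cat > h.py <<'E'
import numpy as np, cv2, json, pickle
from station import monitor, viewer, order
from scipy.spatial.transform import Rotation as Ro
def grab(n,save=None):
    f=viewer.grab_frame(n)
    if save:
        cv2.imwrite(f'pics/{save}.png',f['color']); pickle.dump(f,open(f'{save}.pkl','wb'))
    return f
def load(s): return pickle.load(open(f'{s}.pkl','rb'))
def ray(f,u,v):
    fl=240/np.tan(np.radians(f['fovy'])/2)
    R=np.array(f['R']);t=np.array(f['t'])
    d=R.T@np.array([(u-f['cx'])/fl,(v-f['cy'])/fl,1]); return -R.T@t,d
def onz(f,u,v,z):
    o,d=ray(f,u,v); return o+d*(z-o[2])/d[2]
def proj(f,X):
    fl=240/np.tan(np.radians(f['fovy'])/2)
    c=np.array(f['R'])@np.array(X)+np.array(f['t']); return c[0]/c[2]*fl+f['cx'],c[1]/c[2]*fl+f['cy']
E
python3 - <<'E'
from h import *
for n in('scene','top'):
    f=grab(n,n+'0'); print(n,f['fovy'],f['cx'],f['cy'],ray(f,320,240))
s=monitor.get_state();print(s['t'],s['eef_pos'],s['ee_rot'],s['width'])
E
```

```text
scene 43.272915800070635 319.29810438333317 232.55350712653254 (array([1.39441994, 0.48509216, 0.72132915]), array([-0.73064197, -0.40559308, -0.54937181]))
top 56.10142278336029 319.5310002389134 239.96704079118882 (array([4.91764195e-01, 6.96982315e-04, 9.71139598e-01]), array([ 0.07443734,  0.01537003, -0.99710778]))
0.1 [0.28967134 0.60925539 0.24773703] [ 3.14013928e+00 -1.44372330e-04 -4.43879454e-01] 0.08790486364318838
```

View pics/top0.png

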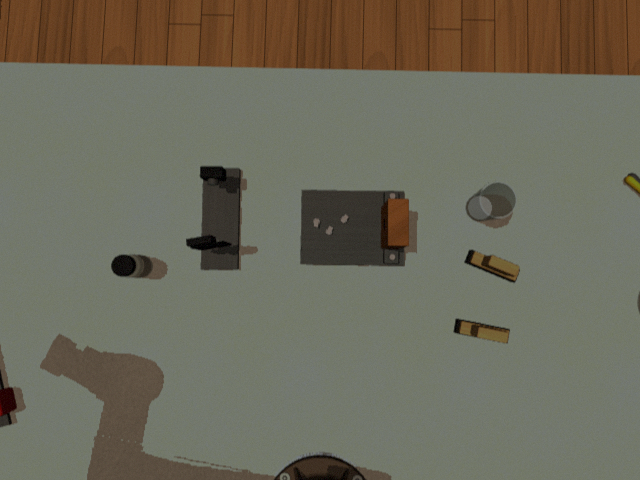

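View pics/scene0.png

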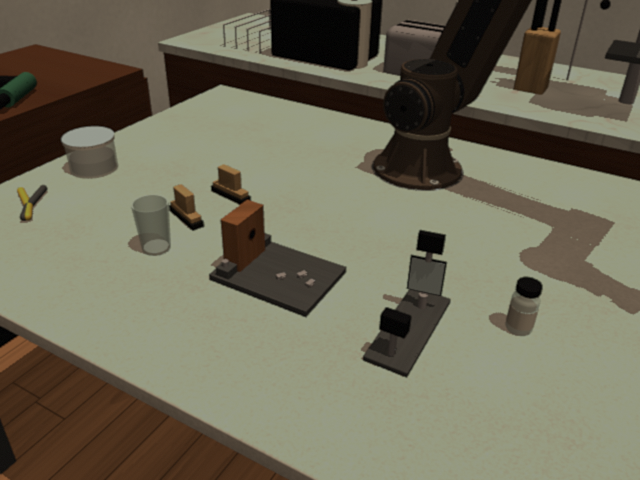

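The top view shows the look-alike scrapers at (493,266) and (482,331). The upper one at (493,266) is farther from the base, at (320,480+), so I choose that. The plate is at (353,228) with chips at (317,222), (330,230) and (344,218). The stand is at (221,220) with the mirror at (210,243), the jar at (124,265) and the tumbler at (490,203).

```bash
python3 - <<'E'
from h import *
f=load('top0');im=f['color'];hsv=cv2.cvtColor(im,cv2.COLOR_BGR2HSV)
def rect(mask,z,name):
    c=max(cv2.findContours(mask,cv2.RETR_EXTERNAL,cv2.CHAIN_APPROX_NONE)[0],key=cv2.contourArea)
    b=cv2.boxPoints(cv2.minAreaRect(c)); w=np.array([onz(f,*p,z)[:2] for p in b]); 
    e1=w[1]-w[0];e2=w[2]-w[1]
    l=e1 if np.linalg.norm(e1)>np.linalg.norm(e2) else e2
    print(name,'cen',w.mean(0).round(4),'sizes',np.linalg.norm(e1).round(4),np.linalg.norm(e2).round(4),'long ang deg',np.degrees(np.arctan2(l[1],l[0])).round(2))
    return b
def win(m,x0,x1,y0,y1):
    o=np.zeros_like(m);o[y0:y1,x0:x1]=m[y0:y1,x0:x1];return o
dark=(hsv[...,2]<80).astype(np.uint8)*255
sat=((hsv[...,1]>110)&(hsv[...,2]>25)).astype(np.uint8)*255
vis=im.copy()
P=rect(win(dark,290,386,180,275),.015,'plate-open')
S=rect(cv2.morphologyEx(win(dark,195,245,160,275),cv2.MORPH_OPEN,np.ones((5,5))),.012,'stand')
for n,(a,b_,c,d) in dict(A=(455,530,240,290),B=(445,520,310,350)).items():
    m=win(((hsv[...,1]>120)|(hsv[...,2]<60)).astype(np.uint8)*255,a,b_,c,d)
    b=rect(m,.016,'scraper'+n)
    vis=cv2.drawContours(vis,[np.int32(b)],0,(0,255,0),1)
for b in(P,S): vis=cv2.drawContours(vis,[np.int32(b)],0,(0,0,255),1)
ch=win((hsv[...,2]>95).astype(np.uint8)*255,304,380,195,262)
n,l,s,c=cv2.connectedComponentsWithStats(ch)
for i in range(1,n):
    if s[i,4]>10: print('chip',s[i,4],c[i].round(1),onz(f,*c[i],.022).round(4))
v=cv2.resize(vis[140:360,100:540],None,fx=1.8,fy=1.8,interpolation=cv2.INTER_CUBIC);v=cv2.convertScaleAbs(v,alpha=1.6)
cv2.imwrite('pics/crop1.png',v)
E
```

```text
plate-open cen [ 0.5918 -0.0328] sizes 0.16 0.1828 long ang deg -89.63
stand cen [0.6066 0.2373] sizes 0.2239 0.0963 long ang deg 1.72
scraperA cen [ 0.5216 -0.3483] sizes 0.0364 0.112 long ang deg -111.3
scraperB cen [ 0.3835 -0.3254] sizes 0.0289 0.113 long ang deg -99.6
chip 33 [344.1 218.3] [ 0.61   -0.0344  0.022 ]
chip 33 [315.9 222.2] [0.6003 0.0251 0.022 ]
chip 34 [328.9 230. ] [ 0.5843 -0.003   0.022 ]
```

View pics/crop1.png

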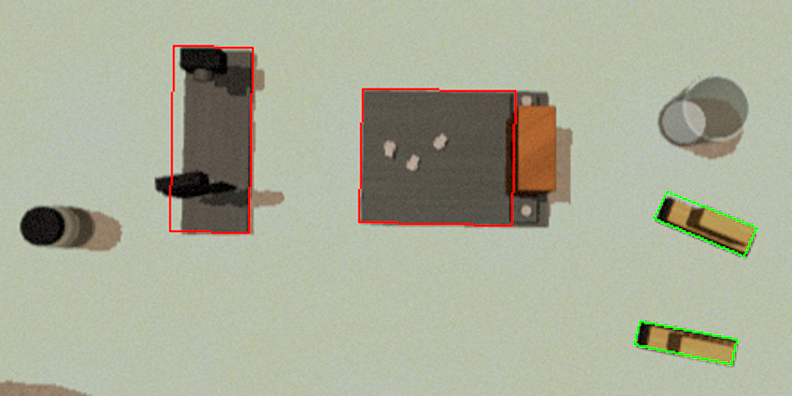

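The crop shows scraper A at crop (706,224) and scraper B at (686,343). A is 0.63 m from the base and B is 0.50 m, so A is the one. The tumbler stands close to A, so I'll grip high to keep the gripper body over it. The plate rectangle fits at 160 mm.

Request:
servo_tool([
  {"angular": [0, 0, 8.58], "xyz": [0, 0, 0], "claw": 8.7},
  {"angular": [0, 0, 8.58], "xyz": [0, 0, 0], "claw": 8.7},
  {"angular": [0, 0, 8.58], "xyz": [0, 0, 0], "claw": 8.7},
  {"angular": [0, 0, 8.58], "xyz": [0, 0, 0], "claw": 8.7},
  {"angular": [0, 0, 8.58], "xyz": [0, 0, 0], "claw": 8.7},
  {"angular": [0, 0, 8.58], "xyz": [0, 0, 0], "claw": 8.7},
  {"angular": [0, 0, 8.58], "xyz": [0, 0, 0], "claw": 8.7},
  {"angular": [0, 0, 8.58], "xyz": [0, 0, 0], "claw": 8.7},
  {"angular": [0, 0, 8.58], "xyz": [0, 0, 0], "claw": 8.7},
  {"angular": [0, 0, 8.58], "xyz": [0, 0, 0], "claw": 8.7},
  {"angular": [0, 0, 0], "xyz": [2.87, -3.9, 0], "claw": 8.7},
  {"angular": [0, 0, 0], "xyz": [2.87, -3.9, 0], "claw": 8.7},
  {"angular": [0, 0, 0], "xyz": [2.87, -3.9, 0], "claw": 8.7},
  {"angular": [0, 0, 0], "xyz": [2.87, -3.9, 0], "claw": 8.7},
  {"angular": [0, 0, 0], "xyz": [2.87, -3.9, 0], "claw": 8.7},
  {"angular": [0, 0, 0], "xyz": [2.87, -3.9, 0], "claw": 8.7},
  {"angular": [0, 0, 0], "xyz": [2.87, -3.9, 0], "claw": 8.7},
  {"angular": [0, 0, 0], "xyz": [2.87, -3.9, 0], "claw": 8.7},
  {"angular": [0, 0, 0], "xyz": [2.87, -3.9, 0], "claw": 8.7},
  {"angular": [0, 0, 0], "xyz": [2.87, -3.9, 0], "claw": 8.7},
])

```text
t: 2.1
eef_pos: [0.55, 0.199, 0.2485]
ee_rot: [3.141, -0.0, -1.941]
force: [0.3, 0.9, -0.7]
width: 0.0867
gripper_force: 0.0
```

Request:
servo_tool([
  {"angular": [0, 0, 0], "xyz": [4.65, -1.33, 0], "claw": 8.7},
  {"angular": [0, 0, 0], "xyz": [4.65, -1.33, 0], "claw": 8.7},
  {"angular": [0, 0, 0], "xyz": [4.65, -1.33, 0], "claw": 8.7},
  {"angular": [0, 0, 0], "xyz": [4.65, -1.33, 0], "claw": 8.7},
  {"angular": [0, 0, 0], "xyz": [4.65, -1.33, 0], "claw": 8.7},
  {"angular": [0, 0, 0], "xyz": [4.65, -1.33, 0], "claw": 8.7},
  {"angular": [0, 0, 0], "xyz": [4.65, -1.33, 0], "claw": 8.7},
  {"angular": [0, 0, 0], "xyz": [4.65, -1.33, 0], "claw": 8.7},
  {"angular": [0, 0, 0], "xyz": [4.65, -1.33, 0], "claw": 8.7},
  {"angular": [0, 0, 0], "xyz": [4.65, -1.33, 0], "claw": 8.7},
  {"angular": [0, 0, 0], "xyz": [4.65, -1.33, 0], "claw": 8.7},
  {"angular": [0, 0, 0], "xyz": [0, 0, 0], "claw": 6},
  {"angular": [0, 0, 0], "xyz": [0, 0, 0], "claw": 6},
])

```text
t: 3.4
eef_pos: [0.4998, -0.33, 0.2476]
ee_rot: [3.14, 0.0, -1.944]
force: [-0.0, 1.4, 0.2]
width: 0.0761
gripper_force: 0.0
```

```bash
python3 - <<'E'
from h import *
f=grab('wrist','w1'); print(f['fovy'],ray(f,320,240))
s=monitor.get_state();print(s['t'],s['eef_pos'],s['ee_rot'],s['width'],s['q'])
t=load('top0'); print('tumbler base',onz(t,480,207,0),'jar',onz(t,141,266,0),'B',proj(f,[.3835,-.3254,.016]),'A',proj(f,[.5216,-.3483,.016]))
E
```

```text
69.22782864549572 (array([ 0.46837283, -0.40827669,  0.38305093]), array([ 0.11382987,  0.28509681, -0.95172715]))
3.45 [ 0.50016071 -0.32900213  0.247936  ] [ 3.14046133e+00  1.80457962e-04 -1.94257599e+00] 0.07224352626406341 [-2.55900152e-01  2.35290210e-01 -1.62961979e-01 -3.36220746e-04
 -1.17364703e+00 -1.15749191e-01]
tumbler base [ 0.64519425 -0.32834149  0.        ] jar [0.49733134 0.40157351 0.        ] B (np.float64(425.18203709410017), np.float64(174.09053212420935)) A (np.float64(294.7806699464721), np.float64(201.69253744812988))
```

View pics/w1.png

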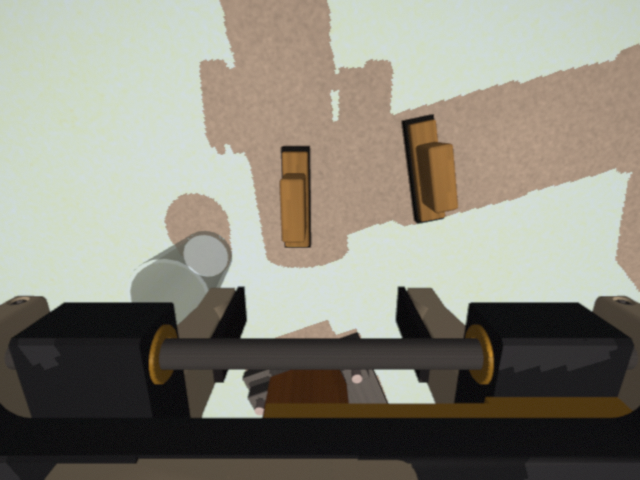

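The wrist view shows scraper A at (296,197), foot from (282,147) to (310,247), already aligned with the tool. B is at (430,168), and the tumbler is at (170,290).

```bash
python3 - <<'E'
from h import *
f=load('w1');im=f['color'];hsv=cv2.cvtColor(im,cv2.COLOR_BGR2HSV)
m=((hsv[...,1]>130)|(hsv[...,2]<60)).astype(np.uint8)*255
o=np.zeros_like(m);o[135:255,265:330]=m[135:255,265:330]
c=max(cv2.findContours(o,cv2.RETR_EXTERNAL,cv2.CHAIN_APPROX_NONE)[0],key=cv2.contourArea)
r=cv2.minAreaRect(c);b=cv2.boxPoints(r);print(r)
w=np.array([onz(f,*p,.014)[:2] for p in b]);print(w.mean(0),np.linalg.norm(w[1]-w[0]),np.linalg.norm(w[2]-w[1]),np.degrees(np.arctan2(*(w[1]-w[0])[::-1])),np.degrees(np.arctan2(*(w[2]-w[1])[::-1])))
y=monitor.get_state()['ee_rot'][2];print(np.degrees(y))
# top of grip estimate: brighter/lit
for p in [(280,176),(304,176),(284,240),(308,240)]: print(p,onz(f,*p,.075)[:2])
g=w.mean(0); d=g-np.array([0.4998,-.33]); print('tool x,y cm',100*(d@[np.cos(y),np.sin(y)]),100*(d@[np.sin(y),-np.cos(y)]))
print(proj(f,[*g,.075]))
E
```

```text
((294.4999694824219, 196.49996948242188), (98.99998474121094, 28.999996185302734), 90.0)
[ 0.52091195 -0.35107641] 0.0297388917283476 0.10729060812560813 158.53192393042235 67.93027236506381
-111.30140560085037
(280, 176) [ 0.51625264 -0.38378824]
(304, 176) [ 0.49664378 -0.37607549]
(284, 240) [ 0.53639794 -0.32826703]
(308, 240) [ 0.51561103 -0.32008774]
tool x,y cm 1.1967096562970363 -2.732614214977917
(np.float64(289.7133910474701), np.float64(211.77031155017755))
```

Request:
servo_tool([
  {"angular": [0, 0, 0], "xyz": [1.2, -2.6, 0], "claw": 6},
  {"angular": [0, 0, 0], "xyz": [0, 0, 4.5], "claw": 6},
  {"angular": [0, 0, 0], "xyz": [0, 0, 4.5], "claw": 6},
  {"angular": [0, 0, 0], "xyz": [0, 0, 4], "claw": 6},
  {"angular": [0, 0, 0], "xyz": [0, 0, 2.5], "claw": 6},
  {"angular": [0, 0, 0], "xyz": [0, 0, 2], "claw": 6},
  {"angular": [0, 0, 0], "xyz": [0, 0, 0], "claw": 6},
  {"angular": [0, 0, 0], "xyz": [0, 0, 0], "claw": 1},
  {"angular": [0, 0, 0], "xyz": [0, 0, 0], "claw": 1},
  {"angular": [0, 0, 0], "xyz": [0, 0, 0], "claw": 1},
  {"angular": [0, 0, 0], "xyz": [0, 0, 0], "claw": 1},
  {"angular": [0, 0, 0], "xyz": [0, 0, 0], "claw": 1},
  {"angular": [0, 0, 0], "xyz": [0, 0, 0], "claw": 1},
  {"angular": [0, 0, 0], "xyz": [0, 0, 0], "claw": 1},
], force=40)

```text
t: 4.85
eef_pos: [0.5207, -0.3496, 0.0741]
ee_rot: [-3.141, -0.0, -1.941]
force: [0.2, 2.3, 4.2]
width: 0.0219
gripper_force: 40.0
```

Request:
servo_tool([
  {"angular": [0, 0, 0], "xyz": [0, 0, -3], "claw": 1},
  {"angular": [0, 0, 0], "xyz": [0, 0, -4], "claw": 1},
  {"angular": [0, 0, 0], "xyz": [0, 0, -4], "claw": 1},
  {"angular": [0, 0, 0], "xyz": [0, 0, -4], "claw": 1},
  {"angular": [0, 0, -7.25], "xyz": [0, 0, 0], "claw": 1},
  {"angular": [0, 0, -7.25], "xyz": [0, 0, 0], "claw": 1},
  {"angular": [0, 0, -7.2], "xyz": [0, 0, 0], "claw": 1},
  {"angular": [0, 0, 0], "xyz": [-4.6, -0.33, 0], "claw": 1},
  {"angular": [0, 0, 0], "xyz": [-4.6, -0.33, 0], "claw": 1},
  {"angular": [0, 0, 0], "xyz": [-4.6, -0.33, 0], "claw": 1},
  {"angular": [0, 0, 0], "xyz": [-4.6, -0.33, 0], "claw": 1},
  {"angular": [0, 0, 0], "xyz": [-4.6, -0.33, 0], "claw": 1},
  {"angular": [0, 0, 0], "xyz": [-4.6, -0.33, 0], "claw": 1},
  {"angular": [0, 0, 0], "xyz": [-4, -0.33, 0], "claw": 1},
  {"angular": [0, 0, 0], "xyz": [-2.9, -0.16, 0], "claw": 1},
  {"angular": [0, 0, 0], "xyz": [0, 0, 0], "claw": 1},
])

```text
t: 6.45
eef_pos: [0.5424, -0.0013, 0.2233]
ee_rot: [3.141, 0.0, -1.559]
force: [0.0, 0.4, -1.1]
width: 0.0217
gripper_force: 40.0
```

```bash
python3 - <<'E'
from h import *
s=monitor.get_state();print(s['t'],s['eef_pos'],np.degrees(s['ee_rot']),s['width'],s['force'])
f=grab('wrist','w2')
im=f['color'].copy()
for X in [(.61,-.0344,.022),(.6003,.0251,.022),(.5843,-.003,.022),(.5118,.0586,.015),(.6718,.0586,.015)]:
    p=proj(f,X);print(p);cv2.circle(im,(int(p[0]),int(p[1])),3,(0,255,0),1)
cv2.imwrite('pics/w2b.png',im)
E
```

```text
6.45 [ 0.54237589 -0.00131869  0.22327249] [ 1.79990644e+02  2.75615271e-02 -8.93439585e+01] 0.02170364680255589 [ 0.03743818  0.38845286 -1.07807326]
(np.float64(250.75413421575598), np.float64(182.52523183402826))
(np.float64(263.3418582527989), np.float64(241.21689082585803))
(np.float64(278.28878448006964), np.float64(214.49244679008137))
(np.float64(348.5337201129769), np.float64(269.8085570413624))
(np.float64(198.63525639299883), np.float64(268.3597574953002))
```

View pics/w2b.png

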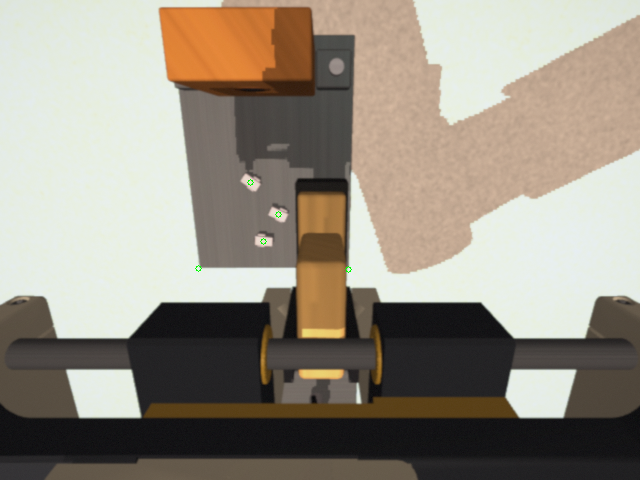

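The wrist view confirms the chips at (250,182), (278,214) and (263,241) and the plate corners (198,268) and (348,269), all matching my projections. The scraper is aligned beside them on the −x side.

Request:
servo_tool([
  {"angular": [0, 0, 0], "xyz": [0.3, 0, 4], "claw": 1},
  {"angular": [0, 0, 0], "xyz": [0, 0, 4], "claw": 1},
  {"angular": [0, 0, 0], "xyz": [0, 0, 3], "claw": 1},
  {"angular": [0, 0, 0], "xyz": [0, 0, 1.5], "claw": 1},
  {"angular": [0, 0, 0], "xyz": [0, 0, 0.5], "claw": 1},
  {"angular": [0, 0, 0], "xyz": [0, 0, 0.3], "claw": 1},
  {"angular": [0, 0, 0], "xyz": [0, 0, 0], "claw": 1},
  {"angular": [0, 0, 0], "xyz": [0, 0, 0], "claw": 1},
])

```text
t: 7.3
eef_pos: [0.543, -0.0073, 0.0916]
ee_rot: [-3.14, 0.0, -1.563]
force: [0.4, -0.0, -0.9]
width: 0.0214
gripper_force: 40.0
```

Request:
servo_tool([
  {"angular": [0, 0, 0], "xyz": [0, 0, 0.1], "claw": 1},
  {"angular": [0, 0, 0], "xyz": [0, 0, 0.1], "claw": 1},
  {"angular": [0, 0, 0], "xyz": [0, 0, 0], "claw": 1},
  {"angular": [0, 0, 0], "xyz": [0, 0, 0], "claw": 1},
])

```text
t: 7.7
eef_pos: [0.5427, -0.0072, 0.089]
ee_rot: [-3.141, 0.0, -1.562]
force: [-1.9, 0.1, 2.9]
width: 0.0218
gripper_force: 40.0
```

Request:
servo_tool([
  {"angular": [0, 0, 0], "xyz": [0, -0.8, 0], "claw": 1},
  {"angular": [0, 0, 0], "xyz": [0, -0.8, 0], "claw": 1},
  {"angular": [0, 0, 0], "xyz": [0, -0.8, 0], "claw": 1},
  {"angular": [0, 0, 0], "xyz": [0, -0.8, 0], "claw": 1},
  {"angular": [0, 0, 0], "xyz": [0, -0.8, 0], "claw": 1},
  {"angular": [0, 0, 0], "xyz": [0, -0.8, 0], "claw": 1},
  {"angular": [0, 0, 0], "xyz": [0, -0.8, 0], "claw": 1},
  {"angular": [0, 0, 0], "xyz": [0, -0.8, 0], "claw": 1},
  {"angular": [0, 0, 0], "xyz": [0, -0.8, 0], "claw": 1},
  {"angular": [0, 0, 0], "xyz": [0, -0.8, 0], "claw": 1},
  {"angular": [0, 0, 0], "xyz": [0, -0.8, 0], "claw": 1},
  {"angular": [0, 0, 0], "xyz": [0, -0.8, 0], "claw": 1},
  {"angular": [0, 0, 0], "xyz": [0, -0.8, 0], "claw": 1},
  {"angular": [0, 0, 0], "xyz": [0, -0.8, 0], "claw": 1},
  {"angular": [0, 0, 0], "xyz": [0, -0.8, 0], "claw": 1},
  {"angular": [0, 0, 0], "xyz": [0, -0.8, 0], "claw": 1},
  {"angular": [0, 0, 0], "xyz": [0, -0.8, 0], "claw": 1},
  {"angular": [0, 0, 0], "xyz": [0, -0.8, 0], "claw": 1},
  {"angular": [0, 0, 0], "xyz": [0, 0, 0], "claw": 1},
])

```text
t: 9.6
eef_pos: [0.687, -0.0065, 0.0893]
ee_rot: [3.142, -0.001, -1.562]
force: [-1.9, -0.4, 4.2]
width: 0.0219
gripper_force: 39.9
```

```bash
python3 - <<'E'
from h import *
f=grab('scene','s2'); cv2.imwrite('pics/s2c.png',cv2.resize(f['color'][170:400,190:470],None,fx=2.5,fy=2.5))
E
```

```text
(no output)
```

View pics/s2c.png

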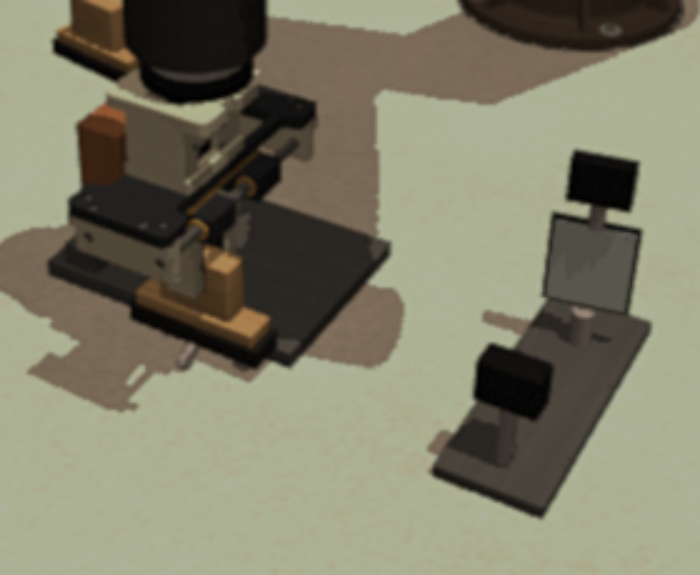

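One chip lies at crop (187,355) and one at (245,365), both off the edge; the third isn't visible. I'll push a bit further, lift and look.

Request:
servo_tool([
  {"angular": [0, 0, 0], "xyz": [0, -0.5, 0], "claw": 1},
  {"angular": [0, 0, 0], "xyz": [0, -0.5, 0], "claw": 1},
  {"angular": [0, 0, 0], "xyz": [0, 0, 0], "claw": 1},
  {"angular": [0, 0, 0], "xyz": [0, 0, -1.5], "claw": 1},
  {"angular": [0, 0, 0], "xyz": [0, 0, -3.5], "claw": 1},
  {"angular": [0, 0, 0], "xyz": [0, 0, -4], "claw": 1},
  {"angular": [0, 0, 0], "xyz": [0, 4, -2], "claw": 1},
  {"angular": [0, 0, 0], "xyz": [0, 4.5, 0], "claw": 1},
  {"angular": [0, 0, 0], "xyz": [0, 4.5, 0], "claw": 1},
  {"angular": [0, 0, 0], "xyz": [0, 4.5, 0], "claw": 1},
  {"angular": [0, 0, 0], "xyz": [0, 4.5, 0], "claw": 1},
  {"angular": [0, 0, 0], "xyz": [0, 2.7, 0], "claw": 1},
  {"angular": [0, 0, 0], "xyz": [0, 0, 0], "claw": 1},
  {"angular": [0, 0, 0], "xyz": [0, 0, 0], "claw": 1},
])

```text
t: 11.05
eef_pos: [0.4496, -0.0078, 0.1996]
ee_rot: [-3.139, 0.001, -1.562]
force: [0.0, -0.7, -0.5]
width: 0.0218
gripper_force: 39.9
```

```bash
python3 - <<'E'
from h import *
s=monitor.get_state();print(s['t'],s['eef_pos'],np.degrees(s['ee_rot']),s['width'],s['force'])
a=grab('wrist','w3')['color']; b=grab('scene','s3')['color'][230:330,200:380]; b=cv2.resize(b,(720,400))
a=cv2.resize(a[0:290],(600,272)) 
o=np.zeros((272,720,3),np.uint8);o[:,:600]=a
c=np.vstack([b[:320],o]);cv2.imwrite('pics/c3.png',c)
E
```

```text
11.05 [ 0.44961687 -0.00782853  0.19961578] [-1.79866857e+02  4.92102564e-02 -8.94804848e+01] 0.021848336569426672 [ 0.04484665 -0.65961183 -0.48271655]
```

View pics/c3.png

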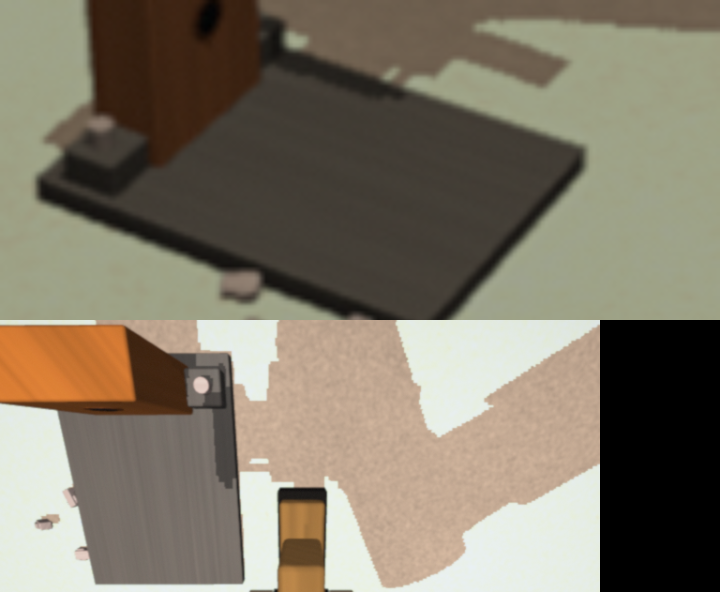

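The plate is clear. The three chips lie beyond its +x edge at composite (70,497), (45,522) and (82,553). I'll check how far past the edge they are.

```bash
python3 - <<'E'
from h import *
f=load('w3')
m=f['color'];hsv=cv2.cvtColor(m,cv2.COLOR_BGR2HSV)
for u,v in[(74.7,188.8),(48,215.5),(87.5,248.5)]: print([ (z,(onz(f,u,v,z)[:2]-[.5918,-.0514]).round(4).tolist()) for z in(.004,.015)])
print('edge',[(onz(f,u,v,.015)[:2]-[.5918,-.0514]).round(4) for u,v in[(63,100),(101,280)]])
s=load('scene0'); s=load('s3')
for u,v in[(260,301),(289,309.5)]: print('scene',[(onz(s,u,v,z)[:2]-[.5918,-.0514]).round(4) for z in(.004,.015)])
E
```

```text
[(0.004, [0.0935, 0.017]), (0.015, [0.0857, 0.0151])]
[(0.004, [0.1253, 0.0435]), (0.015, [0.1164, 0.0407])]
[(0.004, [0.0934, 0.0774]), (0.015, [0.0856, 0.0735])]
edge [array([ 0.0795, -0.0612]), array([0.0787, 0.1071])]
scene [array([0.0867, 0.0145]), array([0.0977, 0.0225])]
scene [array([0.0794, 0.0737]), array([0.0905, 0.0808])]
```

Request:
servo_tool([
  {"angular": [0, 0, 0], "xyz": [0, -4, 0], "claw": 1},
  {"angular": [0, 0, 0], "xyz": [0, -4, 0], "claw": 1},
  {"angular": [0, 0, 0], "xyz": [0, -4, 0], "claw": 1},
  {"angular": [0, 0, 0], "xyz": [0, -4, 0], "claw": 1},
  {"angular": [0, 0, 0], "xyz": [0, -3, 0], "claw": 1},
  {"angular": [0, 0, 0], "xyz": [0, 0, 0], "claw": 1},
])

```text
t: 11.75
eef_pos: [0.6434, -0.0069, 0.1961]
ee_rot: [3.14, -0.001, -1.563]
force: [-1.2, -0.2, -2.0]
width: 0.0217
gripper_force: 39.9
```

```bash
python3 - <<'E'
from h import *
f=grab('wrist','w4'); s=monitor.get_state(); print(s['eef_pos'])
ps=[proj(f,[x,y,.015]) for x in(.6718,) for y in(-.05,.0586)]; print(ps)
im=f['color'];c=cv2.resize(im[150:290,140:340],None,fx=4,fy=4,interpolation=cv2.INTER_CUBIC);cv2.imwrite('pics/c4.png',c)
E
```

```text
[ 0.64130706 -0.006882    0.19615822]
[(np.float64(288.8583957849272), np.float64(175.59764247516435)), (np.float64(291.2819809329251), np.float64(285.4002799351587))]
```

View pics/c4.png

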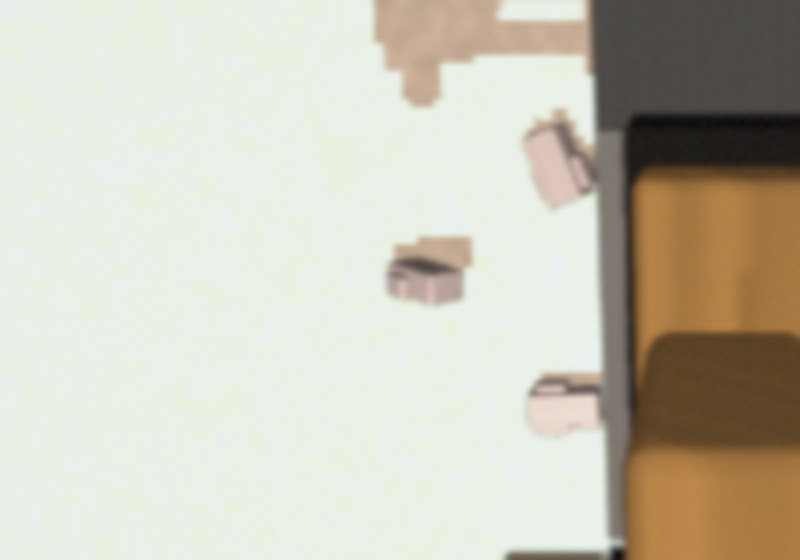

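The crop shows the chips with centres at (558,165), (428,280) and (565,405), about 10 mm or more beyond the plate edge (x≈600), so all three are off. Now I'll stand the scraper on the worktop at x ≈ 0.45.

Request:
servo_tool([
  {"angular": [0, 0, 0], "xyz": [0, 4, 0], "claw": 1},
  {"angular": [0, 0, 0], "xyz": [0, 4, 0], "claw": 1},
  {"angular": [0, 0, 0], "xyz": [0, 4, 0], "claw": 1},
  {"angular": [0, 0, 0], "xyz": [0, 4, 0], "claw": 1},
  {"angular": [0, 0, 0], "xyz": [0, 3, 0], "claw": 1},
  {"angular": [0, 0, 0], "xyz": [0, 0, 4], "claw": 1},
  {"angular": [0, 0, 0], "xyz": [0, 0, 4], "claw": 1},
  {"angular": [0, 0, 0], "xyz": [0, 0, 2.5], "claw": 1},
  {"angular": [0, 0, 0], "xyz": [0, 0, 1], "claw": 1},
  {"angular": [0, 0, 0], "xyz": [0, 0, 0.5], "claw": 1},
  {"angular": [0, 0, 0], "xyz": [0, 0, 0.3], "claw": 1},
  {"angular": [0, 0, 0], "xyz": [0, 0, 0.15], "claw": 1},
  {"angular": [0, 0, 0], "xyz": [0, 0, 0], "claw": 1},
  {"angular": [0, 0, 0], "xyz": [0, 0, 0], "claw": 1},
])

```text
t: 13.2
eef_pos: [0.4499, -0.0079, 0.0747]
ee_rot: [-3.14, 0.0, -1.563]
force: [0.8, -0.1, -1.0]
width: 0.0218
gripper_force: 39.9
```

Request:
servo_tool([
  {"angular": [0, 0, 0], "xyz": [0, 0, 0.1], "claw": 1},
  {"angular": [0, 0, 0], "xyz": [0, 0, 0.05], "claw": 1},
  {"angular": [0, 0, 0], "xyz": [0, 0, 0], "claw": 1},
  {"angular": [0, 0, 0], "xyz": [0, 0, 0], "claw": 3},
  {"angular": [0, 0, 0], "xyz": [0, 0, 0], "claw": 5},
  {"angular": [0, 0, 0], "xyz": [0, 0, 0], "claw": 7},
  {"angular": [0, 0, 0], "xyz": [0, 0, 0], "claw": 7},
  {"angular": [0, 0, 0], "xyz": [0, 0, 0], "claw": 7},
  {"angular": [0, 0, 0], "xyz": [0, 0, 0], "claw": 7},
  {"angular": [0, 0, 0], "xyz": [0, 0, -2], "claw": 7},
  {"angular": [0, 0, 0], "xyz": [0, 0, -4], "claw": 7},
  {"angular": [0, 0, 0], "xyz": [0, 0, -5], "claw": 7},
  {"angular": [0, 0, 0], "xyz": [0, 0, -5], "claw": 7},
  {"angular": [0, 0, 0], "xyz": [0, 0, -5], "claw": 7},
  {"angular": [0, 0, 0], "xyz": [0, 0, 0], "claw": 7},
])

```text
t: 14.7
eef_pos: [0.4525, -0.0077, 0.2897]
ee_rot: [-3.13, 0.002, -1.562]
force: [0.0, 1.4, -1.2]
width: 0.0696
gripper_force: 0.0
```

```bash
python3 - <<'E'
from h import *
f=load('top0');hsv=cv2.cvtColor(f['color'],cv2.COLOR_BGR2HSV);V=hsv[...,2].astype(float)
def sub(line,i0,dirn): # subpixel half-crossing
    return
def edge(rows,u0,u1,horiz):
    pts=[]
    for r in rows:
        p=V[r,u0:u1] if horiz else V[u0:u1,r]
        g=np.abs(np.diff(cv2.GaussianBlur(p.reshape(1,-1),(3,1),0).ravel())); k=g.argmax(); 
        w=g[max(k-2,0):k+3]; pos=u0+.5+(np.arange(max(k-2,0),max(k-2,0)+len(w))*w).sum()/w.sum()
        pts.append(onz(f,*((pos,r) if horiz else (r,pos)),.012)[:2])
    pts=np.array(pts);l=cv2.fitLine(pts.astype(np.float32),cv2.DIST_HUBER,0,.001,.001).ravel()
    res=np.abs((pts-l[2:])@[-l[1],l[0]]);print(l[2:].round(4),'ang',np.degrees(np.arctan2(l[1],l[0])).round(2),'res',np.median(res).round(5));return l
L=edge(range(190,232),196,212,True)
R=edge(list(range(172,240))+list(range(254,266)),232,250,True)
B=edge(range(206,236),262,278,False)
T=edge(range(226,238),160,178,False)
a=[np.arctan2(l[1]*np.sign(l[0]),abs(l[0])) for l in(L,R)]; th=np.mean(a)
e=np.array([np.cos(th),np.sin(th)]);n=np.array([-e[1],e[0]])
print('theta',np.degrees(th),'width',(L[2:]-R[2:])@n,'len',(T[2:]-B[2:])@e)
mid=(L[2:]@n+R[2:]@n)/2; xc=(B[2:]@e+T[2:]@e)/2-.06
piv=xc*e+mid*n;print('pivot',piv,'jar',onz(f,141,266,0))
lens=piv+.12*e
hole=np.array([.5918,-.0514])+np.array([[np.cos(.007),-np.sin(.007)],[np.sin(.007),np.cos(.007)]])@[0,-.06]
d1=np.arctan2(*(lens-piv)[::-1]);d2=np.arctan2(*(hole-piv)[::-1]);norm=(d1+d2)/2
print('dirs',np.degrees([d1,d2,norm]),'rest',np.degrees(th+.175),'dist',np.linalg.norm(hole-piv))
s3=load('scene0');print('knob px',proj(s3,[*piv,.171]),proj(s3,[*piv,.153]), proj(f,[*piv,.171]))
E
```

```text
[0.6202 0.2721] ang 1.53 res 0.00017
[0.636  0.1899] ang 1.18 res 0.00032
[0.4943 0.2307] ang -88.78 res 0.00021
[0.7156 0.2115] ang -88.11 res 9e-05
theta 1.3543723 width 0.08262905 len 0.22080638
pivot [0.54472    0.22903043] jar [0.49733134 0.40157351 0.        ]
dirs [  1.35437507 -82.05681097 -40.35121795] rest 11.381133 dist 0.34372682069373983
knob px (np.float64(431.29632483994834), np.float64(233.02593732303808)) (np.float64(430.0368717415857), np.float64(241.8692272503895)) (np.float64(199.17128589690685), np.float64(240.51636022291177))
```

Request:
servo_tool([
  {"angular": [0, 0, -5.45], "xyz": [0, 0, 0], "claw": 7},
  {"angular": [0, 0, -5.45], "xyz": [0, 0, 0], "claw": 7},
  {"angular": [0, 0, 0], "xyz": [-3.56, -2.31, 0], "claw": 7},
  {"angular": [0, 0, 0], "xyz": [-3.56, -2.31, 0], "claw": 7},
  {"angular": [0, 0, 0], "xyz": [-3.56, -2.31, 0], "claw": 7},
  {"angular": [0, 0, 0], "xyz": [-3.56, -2.31, 0], "claw": 7},
  {"angular": [0, 0, 0], "xyz": [-3.56, -2.31, 0], "claw": 7},
  {"angular": [0, 0, 0], "xyz": [-3.56, -2.31, 0], "claw": 7},
  {"angular": [0, 0, 0], "xyz": [0, 0, 2.5], "claw": 7},
  {"angular": [0, 0, 0], "xyz": [0, 0, 2.5], "claw": 7},
  {"angular": [0, 0, 0], "xyz": [0, 0, 0], "claw": 7},
  {"angular": [0, 0, 0], "xyz": [0, 0, 0], "claw": 7},
])

```text
t: 15.9
eef_pos: [0.5433, 0.2284, 0.2327]
ee_rot: [3.141, -0.001, -1.372]
force: [0.3, 0.1, 0.9]
width: 0.0698
gripper_force: 0.0
```

```bash
python3 - <<'E'
from h import *
f=grab('wrist','w5'); s=monitor.get_state(); print(s['t'],s['eef_pos'],np.degrees(s['ee_rot']),s['width'])
print(proj(f,[.5447,.229,.171]),proj(f,[.5447,.229,.135]),proj(f,[.45,-.008,.075]))
E
```

```text
15.95 [0.54370665 0.22866289 0.23370668] [-1.79933628e+02 -3.87939941e-03 -7.86216450e+01] 0.06990659160553515
(np.float64(317.83355310377556), np.float64(272.229821895637)) (np.float64(318.23091671040845), np.float64(252.3409665679454)) (np.float64(521.1095917961853), np.float64(-70.47801024486921))
```

View pics/w5.png

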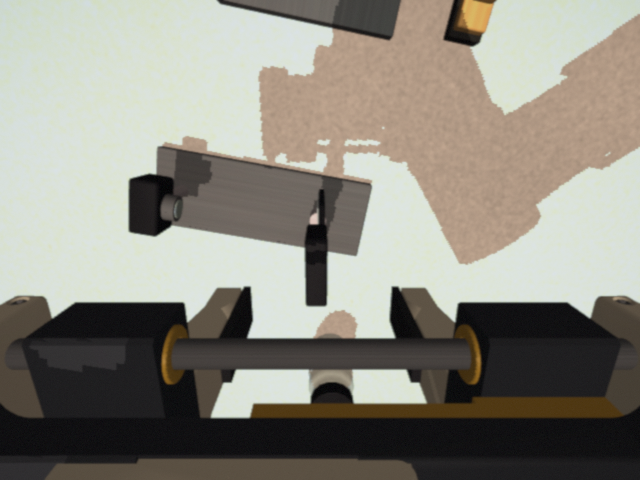

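The knob top is at (317,266) against a predicted (318,272), and it is aligned with the jaws. The scraper stands at the upper right (470,15).

Request:
servo_tool([
  {"angular": [0, 0, 0], "xyz": [0, 0, 3], "claw": 7},
  {"angular": [0, 0, 0], "xyz": [0, 0, 3], "claw": 7},
  {"angular": [0, 0, 0], "xyz": [0, 0, 1.6], "claw": 7},
  {"angular": [0, 0, 0], "xyz": [0, 0, 0], "claw": 7},
  {"angular": [0, 0, 0], "xyz": [0, 0, 0], "claw": 0.8},
  {"angular": [0, 0, 0], "xyz": [0, 0, 0], "claw": 0.8},
  {"angular": [0, 0, 0], "xyz": [0, 0, 0], "claw": 0.8},
  {"angular": [0, 0, 0], "xyz": [0, 0, 0], "claw": 0.8},
  {"angular": [0, 0, 0], "xyz": [0, 0, 0], "claw": 0.8},
  {"angular": [0, 0, 0], "xyz": [0, 0, 0], "claw": 0.8},
  {"angular": [0, 0, 0], "xyz": [0, 0, 0], "claw": 0.8},
  {"angular": [0, 0, 0], "xyz": [0, 0, 0], "claw": 0.8},
], force=35)

```text
t: 17.15
eef_pos: [0.5459, 0.2294, 0.1567]
ee_rot: [-3.136, 0.0, -1.372]
force: [11.9, -0.3, -4.7]
width: 0.0141
gripper_force: 35.0
```

Request:
servo_tool([
  {"angular": [0, 0, 0], "xyz": [0, -0.15, 0], "claw": 0.8},
  {"angular": [0, 0, 2], "xyz": [0, 0, 0], "claw": 0.8},
  {"angular": [0, 0, 4], "xyz": [0, 0, 0], "claw": 0.8},
  {"angular": [0, 0, 4], "xyz": [0, 0, 0], "claw": 0.8},
  {"angular": [0, 0, 4], "xyz": [0, 0, 0], "claw": 0.8},
  {"angular": [0, 0, 4], "xyz": [0, 0, 0], "claw": 0.8},
  {"angular": [0, 0, 4], "xyz": [0, 0, 0], "claw": 0.8},
  {"angular": [0, 0, 4], "xyz": [0, 0, 0], "claw": 0.8},
  {"angular": [0, 0, 0], "xyz": [0, 0, 0], "claw": 0.8},
])

```text
t: 18.05
eef_pos: [0.5458, 0.2293, 0.1567]
ee_rot: [-3.14, 0.001, -1.828]
force: [5.2, 0.1, -2.3]
width: 0.0138
gripper_force: 35.0
```

Request:
servo_tool([
  {"angular": [0, 0, 4], "xyz": [0, 0, 0], "claw": 0.8},
  {"angular": [0, 0, 4], "xyz": [0, 0, 0], "claw": 0.8},
  {"angular": [0, 0, 4], "xyz": [0, 0, 0], "claw": 0.8},
  {"angular": [0, 0, 4], "xyz": [0, 0, 0], "claw": 0.8},
  {"angular": [0, 0, 4], "xyz": [0, 0, 0], "claw": 0.8},
  {"angular": [0, 0, 1.7], "xyz": [0, 0, 0], "claw": 0.8},
  {"angular": [0, 0, 0], "xyz": [0, 0, 0], "claw": 0.8},
  {"angular": [0, 0, 0], "xyz": [0, 0, 0], "claw": 0.8},
  {"angular": [0, 0, 0], "xyz": [0, 0, 0], "claw": 0.8},
])

```text
t: 18.95
eef_pos: [0.5455, 0.2295, 0.1567]
ee_rot: [-3.141, 0.002, -2.203]
force: [6.4, 1.0, -4.1]
width: 0.014
gripper_force: 35.0
```

```bash
python3 - <<'E'
from h import *
s=monitor.get_state(); print(s['t'],s['eef_pos'],np.degrees(s['ee_rot']),s['width'],s['force'],s['moment'])
f=grab('wrist','w6'); c=grab('scene','s6')['color'][180:330,330:480]
o=np.hstack([cv2.resize(f['color'][100:340,100:500],(400,240)),cv2.resize(c,(240,240))]);o=cv2.resize(o,None,fx=1.25,fy=1.25);cv2.imwrite('pics/c6.png',o)
E
```

```text
18.95 [0.54552685 0.22945554 0.15671968] [-1.79954804e+02  9.77623857e-02 -1.26234448e+02] 0.013954190176559599 [ 6.37263507  0.96257629 -4.08938983] [ 0.58372556 -2.02197178  0.08561684]
```

View pics/c6.png

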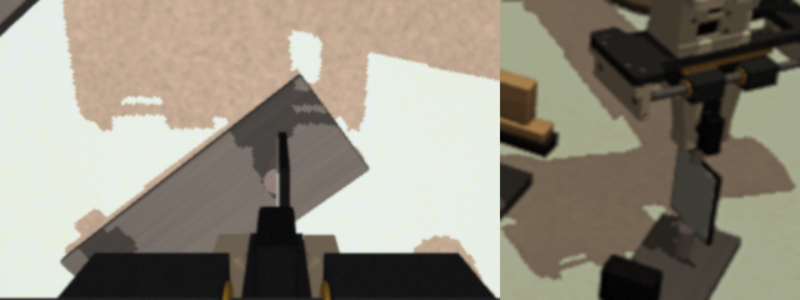

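The mirror turns with the gripper; its edge at (283,165) is in line with the knob. The measured yaw is 4° short, so I'll add that.

Request:
servo_tool([
  {"angular": [0, 0, 2.1], "xyz": [0, 0, 0], "claw": 0.8},
  {"angular": [0, 0, 2], "xyz": [0, 0, 0], "claw": 0.8},
  {"angular": [0, 0, 0], "xyz": [0, 0, 0], "claw": 0.8},
  {"angular": [0, 0, 0], "xyz": [0, 0, 0], "claw": 0.8},
  {"angular": [0, 0, 0], "xyz": [0, 0, 0], "claw": 0.8},
])

```text
t: 19.55
eef_pos: [0.5455, 0.2295, 0.1567]
ee_rot: [-3.141, 0.002, -2.275]
force: [5.2, 0.4, -2.3]
width: 0.014
gripper_force: 35.0
```

```bash
python3 - <<'E'
from h import *
s=monitor.get_state(); print(s['t'],s['eef_pos'],np.degrees(s['ee_rot']),s['width'],s['force'],s['gripper_force'])
# mirror frame top edge line in wrist view: measure direction (z=.117)
f=grab('wrist','w7');V=cv2.cvtColor(f['color'],cv2.COLOR_BGR2GRAY)
for v in range(200,262,8):
    r=V[v,285:365].astype(int); print(v,(np.where(r<40)[0]+285)[[0,-1]] if (r<40).any() else None, end=' ')
E
```

```text
19.55 [0.54546856 0.22950709 0.15670062] [-1.79965115e+02  9.73690929e-02 -1.30333291e+02] 0.013976372207058227 [ 5.1779985   0.39787213 -2.27212861] 34.996413588523865
200 None 208 [323 328] 216 [324 328] 224 [324 329] 232 [324 330] 240 [325 330] 248 [325 330] 256 [325 330]
```

```bash
python3 - <<'E'
from h import *
f=load('w7')
a=onz(f,325.5,208,.117);b=onz(f,327.6,256,.117);print(a,b,np.degrees(np.arctan2(*(b-a)[:2][::-1])))
n=np.degrees(np.arctan2(*(a-b)[:2][::-1]))+90;print('normal',n)
s3=grab('scene','s7');V=cv2.cvtColor(s3['color'],cv2.COLOR_BGR2HSV)
print('scraper px',proj(s3,[.45,-.008,.075]),s3['color'][int(proj(s3,[.45,-.008,.06])[1]),int(proj(s3,[.45,-.008,.06])[0])])
E
```

```text
[0.51363443 0.19698956 0.117     ] [0.52974353 0.21782862 0.117     ] 52.29509794546224
normal -37.70490205453777
scraper px (np.float64(333.77860153962234), np.float64(218.47855634344148)) [31 52 72]
```

```bash
python3 - <<'E'
from h import *
f=load('w7');V=cv2.cvtColor(f['color'],cv2.COLOR_BGR2GRAY)
for n in(-43.35,-40.35,-37.35):
    t=np.radians(n-90);d=np.array([np.cos(t),np.sin(t)])
    print(n,[np.round(proj(f,[*(np.array([.5450,.2292])+r*d),z]),1).tolist() for r,z in((.032,.043),(.032,.117),(.010,.117))])
for v in range(196,310,6):
    r=V[v,300:350].astype(int); k=np.where(r<45)[0]+300
    print(v,(k.min(),k.max()) if len(k) else None,end=' ')
E
```

```text
-43.35 [[322.4, 202.9], [322.8, 232.1], [320.7, 270.7]]
-40.35 [[320.1, 202.8], [319.6, 232.0], [319.7, 270.7]]
-37.35 [[317.8, 202.9], [316.4, 232.1], [318.7, 270.7]]
196 None 202 None 208 (np.int64(323), np.int64(328)) 214 (np.int64(323), np.int64(328)) 220 (np.int64(323), np.int64(329)) 226 (np.int64(323), np.int64(330)) 232 (np.int64(324), np.int64(330)) 238 (np.int64(324), np.int64(330)) 244 (np.int64(324), np.int64(330)) 250 (np.int64(324), np.int64(330)) 256 (np.int64(324), np.int64(330)) 262 (np.int64(324), np.int64(330)) 268 (np.int64(308), np.int64(333)) 274 (np.int64(307), np.int64(334)) 280 (np.int64(306), np.int64(334)) 286 (np.int64(305), np.int64(335)) 292 (np.int64(300), np.int64(342)) 298 (np.int64(300), np.int64(343)) 304 (np.int64(300), np.int64(343))
```

The mirror edge runs straight along the tool axis, which matches a normal of −40.35° to about 1°, and c6 shows the scraper standing upright. I'm handing in.

```bash
python3 -c "
from station import order
print(order.job_done())"
```

```text
the job is handed in; nothing more can be done
None
```

I handed the job in at about 20 s of the 67 s limit; the system only acknowledged it, so I have no verdict: all three chips are off the plate, the scraper is upright and released, and the gripper holds the mirror at −40.3° facing the hole.

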